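# Notch the trimming stand's platform level through its adjuster slot

## Task

Take the flat-bladed adjusting lever from its rack and, working its blade through the slot in the trimming stand's deck, push the star wheel on tooth by tooth, away from the robot, until the cork platform has risen level with the deck and the wheel comes up firm. Touch the stand with the lever only and feel your way gently, never leaning hard on the wheel or the stand. Then stand the lever back in its rack, fully home, and leave the jar, dish and forceps where they are.

Things in the scene. Friction and masses are not known exactly. Their poses are not given: they have to be found in the camera images.
- slot (a point): Middle of the adjuster slot, on the top face of the trimming stand's steel deck. The slot is a plain opening in the 4 mm thick deck, 56 mm long along this point's x axis (x leads away from the robot), 14 mm wide along y; z is up. A blade whose tip runs 15 mm below the deck reaches the star wheel's teeth from about 15 mm on the -x side to 15 mm on the +x side of this point.
- trimmer: The trimming stand with all it carries: fixed grey box 170 (x) x 200 (y) x 82 mm high, flat steel deck on top; origin under its centre, axes as slot (55 mm to its -y side). Lever forces on it, wheel included, must stay under 25 N, and the robot itself must not touch it.
- wheel (a point): Centre of the steel star wheel, on its fixed axle (level, along the slot's y), 40 mm below slot. 10 straight teeth 36 deg apart, tip radius 34 mm (tips come up to 6 mm below the deck top), root radius 21, teeth 7 mm thick, 12 wide. Where the teeth stand is not told: look or feel. Pushing the upper teeth to +x raises the platform 6 mm per tooth; about 7 N turns it, friction holds it.
- platform_top (a point): Centre of the top face of the cork-faced lift platform, 88 x 88 mm, in a square well of the deck 95 mm to the +y side of the slot. It only moves up and down; it starts 9 to 15 mm below the deck and is done when level with the deck (same height as slot), where the wheel comes against a firm stop.
- lever_grip (a point): Centre of the handle of the loose lever (120 g), upright in the rack, blade down, z up. Handle: black block 24 (x) x 30 (y) x 48 mm tall. Under it a steel blade 4 mm thick (x), 8 wide (y), 48 long, centred; tip 72 mm below this point. In the slot set the blade's y along the slot's y; a grip on the 24 mm (x) faces bears the push best.
- lever: The same lever as a whole: origin at the blade's tip, 72 mm below lever_grip, same axes.
- rack: Fixed white plastic block, 64 x 64 x 60 mm high; socket 14 (x) x 18 (y) mm, 54 deep, in the middle of its top; origin under its centre, x and y along its sides and the lever's. The handle's underside rests on its top, so the handle's centre is then 84 mm above this origin.
- jar: Bystander: glass specimen jar with a white cap, 56 mm across, 75 mm tall, origin under its centre.
- dish: Bystander: shallow glass dish, 90 mm across, 18 mm high, origin under its centre.
- forceps: Bystander: steel forceps, 130 mm long, lying in the blue tray; origin under the middle.
Not all that is in view belongs to the job. What is meant by the lever is not purple, red or white, and is the smaller of those in its own colour.

How it is judged (in metres and radians):
On the way, in this order (a step that is already met when the one before it is completed fails the run):
1. the lever's blade is down in the slot and bears on the wheel (contact force between lever and trimmer above 0.5 N and z of lever in the frame of slot below -0.008 m and horizontal distance between lever and slot below 0.03 m), for 0.05 s.
2. the platform is level with the deck (z of platform_top in the frame of slot above -0.001 m), for 0.2 s.
At the end, for the whole second after the job is handed in: The platform is level with the deck within 1 mm; the lever stands at rest and upright (within 0.1 rad) in the rack's socket, its handle within 4 mm of resting on the block and within 10 mm of its centre (z of platform_top in the frame of slot between -0.001 and 0.001 m and horizontal distance between lever_grip and rack below 0.01 m and z of lever_grip in the frame of rack below 0.088 m and angle between lever_grip's own z axis and vertical below 0.1 rad and linear speed of lever below 0.02 m/s); the robot touches nothing.
It fails at once if more than 25 N between the lever and the trimming stand or its star wheel (contact force between lever and trimmer above 25 N).
It fails at once if the robot itself touches the trimming stand, its wheel or platform (contact force between any of the arm, the fingers and trimmer above 2 N).
It fails at once if jar, dish or forceps shifted more than 15 mm (distance of any of jar, dish, forceps from where it was at the start of the episode above 0.015 m).
It also fails if it takes over 67 s, if anything falls off the work surface, if the arm or the gripper's body presses on something with over 40 N, if the wrist force passes 120 N, or if a joint passes its speed limit or range.

## Robot

A 7-joint arm with a two-finger parallel gripper is mounted at the origin on the work surface. World frame = base frame: x ahead of the robot, y to its left, z up, the work surface at z = 0. Lengths are in m, angles in degrees, forces in N, time in s.
With the tool pointing down it reaches from about 0.35 to 0.9 m from the base axis. Payload 7.2 kg.
Tool frame: the origin (TCP) lies at the very end of the fingers, on their centre line; the grasp point (between the pads) lies 19 mm behind it; z points along the fingers, y is the direction in which the jaws open and shut (so a half turn about z gives the same grasp; the last joint's range is limited). The gripper opens to 88 mm and grips with 3 to 60 N. Pads are 20 mm wide; open, the fingers measure 115 mm over their backs; the gripper's body (75 mm by 178 mm) begins 61 mm behind the grasp point.
Start: joints at [-72.605, 23.554, -0.728, 91.456, 0.321, 64.991, -4.71], TCP at [0.227, 0.582, 0.223] pointing down, gripper open.
Joint ranges: [-169.25, 169.25], [-16.82, 113.86], [-84.01, 82.57], [7.8, 145.47], [-59.2, 239.2], [7.22, 106.19], [-163.78, 163.78]. Speed limits (degrees/s): [136.94, 136.94, 172.46, 172.46, 180, 180, 180].

## Interface

Orientations are given as a 3x3 rotation matrix whose columns are the frame's x, y, z axes.
In Python, from bench import ctrl gives the robot as it stands.
- The arm moves only by the tool drive_tool, never from a script. Its arguments are lists of equal length, an entry for each row: "xyz": the shift along the tool's x, y, z in m, a list of three; "turn": the turn, a rotation vector about the tool's x, y, z in degrees, a list of three. In form: {"xyz": [[dx, dy, dz], ...], "turn": [[ax, ay, az], ...]}. A call has 1 to 5 rows; each row shifts and turns the pose as measured when the row begins, along the tool's axes as they then stand; what a row does not reach is not made up. A row lasts 1/12 s, in which the tool goes at most 41.7 mm and 7.16 degrees, less where a joint would pass 70% of its speed; a pose out of reach is approached as far as the arm can. A call is refused whole if a number of a shift passes 0.0417 or a number of a turn 7.16, either way. A call with a gripper value outside its range is refused whole. "hand" is the finger opening in m, from 0 to 0.0878, set as the call begins (left out, the last holds). The fingers move at their own pace and stop on an object; the grip force is fixed at half the most. Time passes only in rows, so rows that do not move let the fingers close. It gives the time, the measured TCP pose, the force and the opening at its end, in the units of the state.
- ctrl.sense(): the state, without advancing time (a new reading comes with each control period).
- ctrl.snapshot(name): name is "scene" or "top"; returns a dict with "img" (420x560x3 uint8, red, green, blue), "z_map" (420x560 float32, m along the optical axis (not along the pixel's ray), 0 where there is no reading), "fx", "fy", "cx", "cy" (pixels), "eye" and "rotation" of the camera in the world. Camera axes: x right, y down, z forward; pixel columns grow to the right and rows downward; lengths in m; the calibration is good to about 2 mm. A picture is of the moment at which its call begins.
- ctrl.job_done(): hands the job in, once; it reports no verdict.
The state is a dict: "t": time; "joint_positions": joint angles; "joint_vel": joint speeds; "joint_torque": joint torques, N m; "ee_pos": TCP position; "orientation": TCP orientation; "contact_force": force on the tool from outside, world axes, zero at the start; "wrist_torque": the same for the moment, N m; "width": opening from 0.0 (shut) to 1.0 (fully open).
Only numpy, scipy, OpenCV 4.12 (cv2) and the standard library are available. Lean on these libraries where they do the work, as an engineer would, in place of code of your own. Each camera call takes 0.05 s, during which the arm holds its last target.

## Working session

There is one attempt and no reset: what is moved stays moved. The work goes in short steps, Python scripts to look and compute and a tool call to move; the robot and the scene stay as the last step left them, time stands still between calls to the robot, and variables do not carry over. Pictures are saved under pics/ and viewed, and the job is handed in when it is done.

Besides the shell and the picture viewer there is one more tool, called after ">>>" as name(argument=value, ...), one argument or row to a line, values as JSON. drive_tool: Moves the arm, as the interface text tells. Its arguments: {"type":"object","properties":{"xyz":{"type":"array","items":{"type":"array","items":{"type":"number"}}},"turn":{"type":"array","items":{"type":"array","items":{"type":"number"}}},"hand":{"type":"number"}},"required":["xyz","turn"]}

```bash
ls; mkdir -p pics
cat > h.py <<'E'
import numpy as np, cv2
from bench import ctrl
def snap(n,f):
    s=ctrl.snapshot(n); cv2.imwrite('pics/'+f,s['img'][:,:,::-1]); np.savez('pics/'+f[:-4]+'.npz',**s); return s
def load(f): return dict(np.load('pics/'+f+'.npz'))
def ray(s,u,v):
    d=np.array([(u-s['cx'])/s['fx'],(v-s['cy'])/s['fy'],1.0]); return s['rotation']@d
def plane(s,u,v,z):
    d=ray(s,u,v); e=s['eye']; return e+d*(z-e[2])/d[2]
def pt(s,u,v): return s['eye']+ray(s,u,v)*s['z_map'][int(v),int(u)]
def cloud(s):
    v,u=np.mgrid[0:420,0:560]; d=np.stack([(u-s['cx'])/s['fx'],(v-s['cy'])/s['fy'],np.ones_like(u,float)],-1)
    return s['eye']+(d*s['z_map'][...,None])@s['rotation'].T
E
python3 - <<'E'
from h import *
for n in('scene','top'):
    s=snap(n,n+'0.png'); print(s['eye'],s['rotation'],s['fx'],s['cx'],s['cy'])
st=ctrl.sense(); print(st)
E
```

```text
pics
[ 1.30080374 -0.20797214  0.69424843] [[ 0.2458582   0.58881826 -0.76996545]
 [ 0.96930136 -0.15175604  0.19345537]
 [-0.00293685 -0.79389115 -0.60805281]] 428.8847532033507 278.01778844108105 209.4650820845175
[ 0.40495406 -0.03282707  1.24716298] [[ 0.01438287 -0.99471687  0.10164393]
 [-0.99989544 -0.01415587  0.00295428]
 [-0.00149981 -0.1016758  -0.99481646]] 418.5351393181427 278.5559485988415 217.16936556499286
{'t': 0.1, 'joint_positions': array([-72.60612465,  23.59619127,  -0.72712748,  91.49710267,
         0.32061752,  64.99089513,  -4.71160756]), 'joint_vel': array([ 0.01478987, -0.17744214, -0.00508659, -0.19700454, -0.07708518,
        0.0355864 , -0.01024526]), 'joint_torque': array([ 2.34465930e-03, -5.89099252e+01,  6.43471163e-01, -2.91711903e+01,
       -5.37809310e-02,  1.45560986e-02,  7.32512035e-05]), 'ee_pos': array([0.22693174, 0.5818717 , 0.22190042]), 'orientation': array([[-9.31671074e-01,  3.63302675e-01, -4.20995156e-04],
       [ 3.63302903e-01,  9.31670071e-01, -1.37064861e-03],
       [-1.05731718e-04, -1.42994242e-03, -9.99998972e-01]]), 'contact_force': array([-1.00969459,  0.25938803,  0.38940539]), 'wrist_torque': array([-0.00167916, -0.01262094, -0.00664612]), 'width': 0.9984874439480362}
```

View pics/scene0.png

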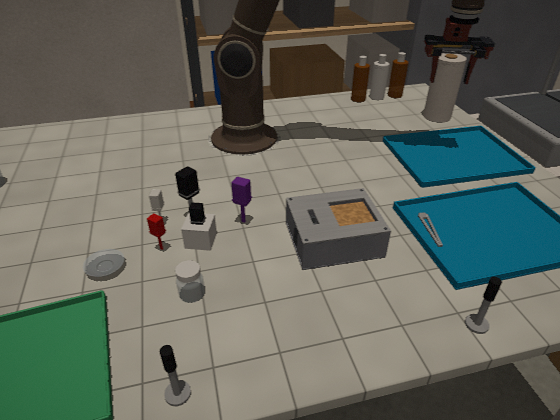

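View pics/top0.png

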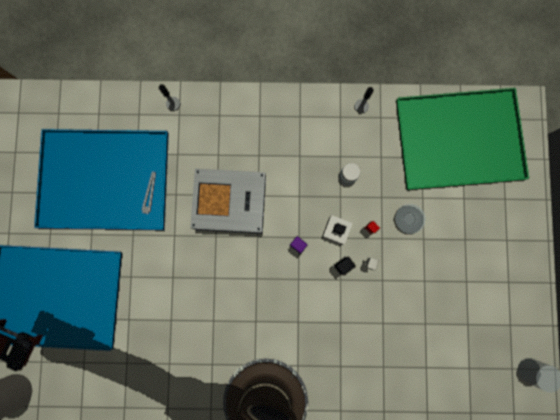

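The scene view shows the small black lever in the white rack at (198,220), with purple, red, white and larger black decoys around it. The stand is at (335,225). In the top view the rack is at (338,230), the slot at (248,200) and the cork at (214,200).

Run:
```python
from h import *
a=load('top0')['img'][:,:,::-1]; b=load('scene0')['img'][:,:,::-1]
cv2.imwrite('pics/c1.png',np.vstack([cv2.resize(a[155:285,180:440],None,fx=3,fy=3,interpolation=2)]))
cv2.imwrite('pics/c2.png',cv2.resize(b[155:305,130:400],None,fx=2.9,fy=2.9,interpolation=2))
s=load('top0'); P=cloud(s)
Z=P[...,2]
np.set_printoptions(precision=3,suppress=True,linewidth=200)
def st(name,m,z0,z1):
    m=m&(Z>z0)&(Z<z1); n,l,stt,c=cv2.connectedComponentsWithStats(m.astype(np.uint8))
    for i in range(1,n):
        if stt[i,4]>15:
            q=P[l==i]; r=cv2.minAreaRect(q[:,:2].astype(np.float32)*1000); print(name,c[i],stt[i,4],'med',np.median(q,0),'zmax',q[:,2].max(),'rect',r)
roi=np.zeros(Z.shape,bool); roi[100:300,180:440]=1
st('deck',roi,.078,.09)
st('hi',roi,.09,.3)
st('mid',roi,.05,.07)
```

```text
deck [231.408 200.547] 2876 med [0.568 0.093 0.081] zmax 0.08923886057757358 rect ((570.9859619140625, 115.13787078857422), (200.36181640625, 170.6054229736328), 87.64594268798828)
hi [373.198 226.802] 91 med [ 0.499 -0.29   0.095] zmax 0.10125213817490564 rect ((499.42779541015625, -290.9964294433594), (27.62352180480957, 22.973880767822266), 44.2236442565918)
hi [339.552 228.514] 105 med [ 0.492 -0.197  0.106] zmax 0.11342299348438001 rect ((493.2734069824219, -197.35696411132812), (29.771286010742188, 24.046010971069336), 67.98298645019531)
hi [298.314 244.503] 175 med [ 0.446 -0.083  0.125] zmax 0.1335335184054045 rect ((447.1775817871094, -83.69219970703125), (38.86973571777344, 31.523902893066406), 52.079044342041016)
hi [344.477 265.76 ] 258 med [ 0.392 -0.206  0.137] zmax 0.14250016442355218 rect ((392.3874816894531, -208.0968780517578), (34.25812911987305, 44.13371658325195), 38.54850769042969)
hi [372.226 263.57 ] 93 med [ 0.398 -0.287  0.095] zmax 0.09985612990083759 rect ((398.2817687988281, -288.33935546875), (23.638731002807617, 29.479867935180664), 68.0242919921875)
mi
[... 389 characters left out ...]
51 0.061 0.063] zmax 0.0680004752656096 rect ((552.3283081054688, 60.99400329589844), (15.455083847045898, 11.187326431274414), 0.5152817368507385)
mid [336.882 229.963] 400 med [ 0.49  -0.193  0.059] zmax 0.06931613891766064 rect ((493.2861633300781, -197.47946166992188), (64.44998931884766, 64.06541442871094), 69.16307067871094)
mid [367.55 228.7 ] 20 med [ 0.496 -0.282  0.063] zmax 0.06920390487135508 rect ((498.3065490722656, -282.33465576171875), (34.87583923339844, 16.45176124572754), 7.371937274932861)
mid [365.812 263.   ] 16 med [ 0.4   -0.277  0.06 ] zmax 0.06842599374181946 rect ((400.20123291015625, -276.47125244140625), (5.797722816467285, 28.225149154663086), 84.53834533691406)
```

View pics/c1.png

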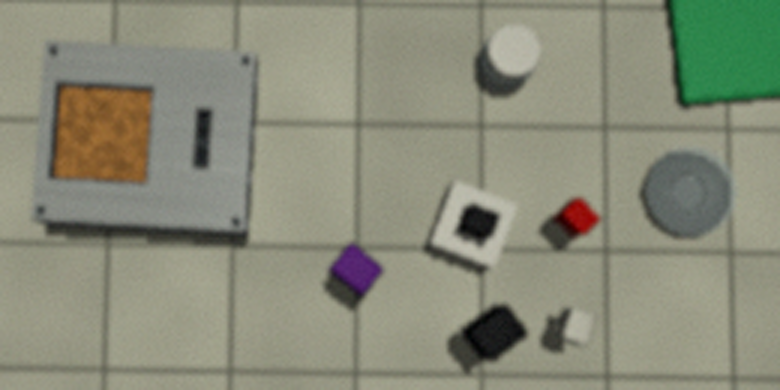

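View pics/c2.png

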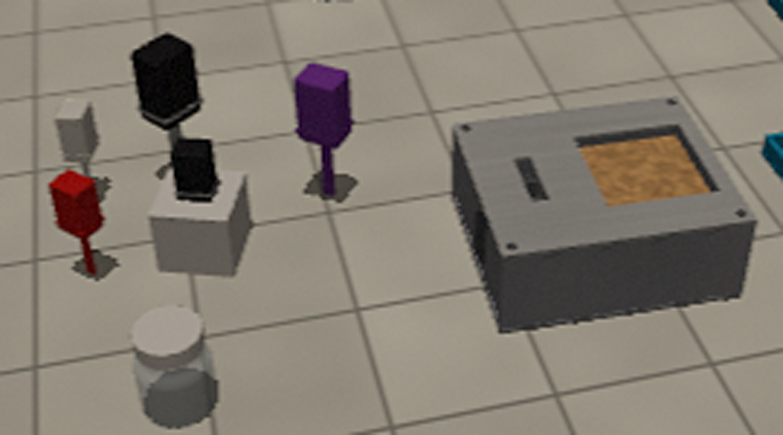

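Run:
```python
from h import *
np.set_printoptions(precision=1,suppress=True,linewidth=220)
for n in('top0','scene0'):
    s=load(n); P=cloud(s); g=cv2.cvtColor(s['img'],cv2.COLOR_RGB2GRAY).astype(float)
    # slot: dark on deck; world grid resample on plane .082
    r,c=(slice(185,217),slice(238,258)) if n=='top0' else (slice(200,232),slice(300,328))
    m=np.zeros(g.shape,np.uint8); m[r,c]=(g[r,c]<85)
    k,l,stt,ce=cv2.connectedComponentsWithStats(m)
    i=1+np.argmax(stt[1:,4]); v,u=np.nonzero(l==i)
    q=np.array([plane(s,a,b,.082) for a,b in zip(u,v)])*1000
    print(n,stt[i],'mean',q.mean(0),cv2.minAreaRect(q[:,:2].astype(np.float32)))
    # lever top, rack top (black handle)
    if n=='scene0':
        hi=(P[...,2]>.09)&(np.hypot(P[...,0]-.493,P[...,1]+.197)<.03)
        q=P[hi]*1000; print('lever scene',hi.sum(),q.mean(0),cv2.minAreaRect(q[:,:2].astype(np.float32)))
        top=hi&(P[...,2]>.1045); q=P[top]*1000; print(q.mean(0),cv2.minAreaRect(q[:,:2].astype(np.float32)))
        rk=(P[...,2]>.055)&(P[...,2]<.064)&(np.hypot(P[...,0]-.493,P[...,1]+.197)<.06); q=P[rk]*1000; print('rack',q.mean(0),cv2.minAreaRect(q[:,:2].astype(np.float32)))
        dk=(P[...,2]>.079)&(P[...,2]<.087)&(np.hypot(P[...,0]-.571,P[...,1]-.115)<.14); q=P[dk]*1000; print('deck',q.mean(0),cv2.minAreaRect(q[:,:2].astype(np.float32)))
    # platform
    pl=np.hypot(P[...,0]-.5755,P[...,1]-.155)<.025; print('plat',np.median(P[pl],0)*1000, 'deckz',np.median(P[(np.hypot(P[...,0]-.565,P[...,1]-.035)<.012)][:,2])*1000)
s=load('top0');P=cloud(s)
print(s['img'][185:217,240:256].mean(2)); print(P[188:214,243:253,2]*1000)
for nm,e in(('top0',3),):
  pass
b=load('scene0')['img'][:,:,::-1]; cv2.imwrite('pics/c3.png',cv2.resize(b[200:232,298:330],None,fx=16,fy=16,interpolation=2))
```

```text
top0 [245 191   5  20  85] mean [569.2  60.   82. ] ((569.8763427734375, 59.986473083496094), (53.91339874267578, 11.254096031188965), 1.2355375289916992)
plat [574.7 154.7  71.8] deckz 80.80963240216099
scene0 [308 209  11  15  84] mean [570.7  57.6  82. ] ((569.680419921875, 57.45012664794922), (12.967110633850098, 53.487789154052734), 87.42435455322266)
lever scene 168 [ 500.9 -199.1  102.4] ((497.2285461425781, -199.0705108642578), (29.851621627807617, 23.371910095214844), 70.78369140625)
[ 497.4 -198.9  107.6] ((497.1497802734375, -199.2965087890625), (28.039730072021484, 23.371910095214844), 70.78369140625)
rack [ 505.5 -199.2   59.6] ((495.30029296875, -198.75315856933594), (64.86912536621094, 67.2737808227539), 69.9670181274414)
deck [580.  100.8  81.9] ((572.1738891601562, 114.16670227050781), (202.05242919921875, 177.29013061523438), 87.48091888427734)
plat [575.9 155.   72.6] deckz 81.14212918873676
[[136.  133.7 136.3 132.3 133.  136.3 136.  135.  134.  131.3 136.3 137.  135.7 134.7 138.  137.3]
 [136.3 134.3 133.3 137.3 135.7 134.7 137.7 135.3 136.3 134.  137.3 137.  138
[... 4191 characters left out ...]
  74.6   74.9   77.9   80.7   79.1   82.4]
 [  78.3   78.5 1247.2   59.1   61.9   62.5   59.4   80.1   80.7   80.2]
 [  79.6   84.6    2.3   62.5   56.5   53.8   59.4   80.5   78.8   80.2]
 [  81.6   79.    11.1   62.9   64.2   57.9   60.5   81.    82.3   81.5]
 [  83.6   79.    64.7   67.6   63.    64.8   62.    79.3   78.2   79.8]
 [  83.7   79.6   66.9   66.2   65.3   66.6   83.8   80.7   79.2   82.4]
 [  82.1   79.8   66.9   66.    68.    65.7   82.5   80.    84.3   83.3]
 [  77.9   77.7   86.4   80.8   76.6   82.    82.    83.1   77.3   81.7]
 [  83.9   82.4   81.3   77.7   80.5   80.9   79.5   82.7   80.7   80.5]
 [  82.    80.2   81.6   80.9   84.1   79.2   83.8   80.8   82.6   78.2]]
```

View pics/c3.png

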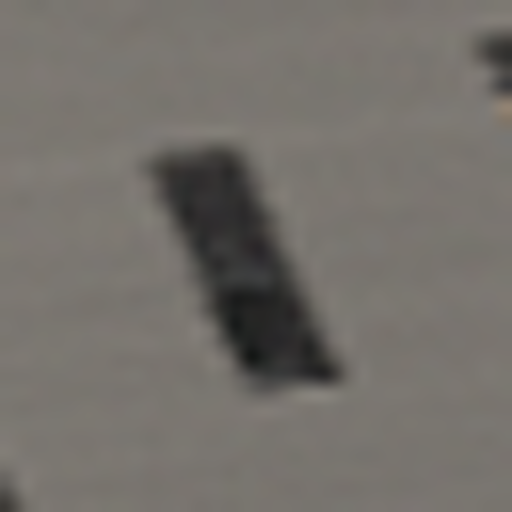

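>>> drive_tool(
  xyz=[
    [-0.036,-0.004,0],
    [-0.036,-0.004,0],
    [-0.036,-0.004,0],
    [-0.036,-0.004,0],
    [-0.036,-0.004,0],
  ],
  turn=[
    [0,0,3.6],
    [0,0,3.6],
    [0,0,3.6],
    [0,0,3.6],
    [0,0,3.6],
  ],
)

```text
t: 0.52
ee_pos: [0.369, 0.4822, 0.2183]
orientation: [[-0.779, 0.627, -0.008], [0.627, 0.779, -0.002], [0.005, -0.006, -1.0]]
contact_force: [0.4, 0.1, 0.7]
width: 1.001
```

The deck depths show teeth about 6 mm behind the slot centre, with others near -22 mm and +12 mm. The platform is about 10 mm below the deck.

>>> drive_tool(
  xyz=[
    [-0.038,-0.004,0],
    [-0.038,-0.004,0],
    [-0.038,-0.004,0],
    [-0.038,-0.004,0],
    [-0.038,-0.004,0],
  ],
  turn=[
    [0,0,3.6],
    [0,0,3.6],
    [0,0,3.6],
    [0,0,3.6],
    [0,0,3.6],
  ],
  hand=0.05,
)

```text
t: 0.93
ee_pos: [0.4899, 0.3245, 0.2155]
orientation: [[-0.534, 0.845, -0.009], [0.845, 0.534, -0.004], [0.002, -0.01, -1.0]]
contact_force: [0.2, 0.7, -0.3]
width: 0.662
```

>>> drive_tool(
  xyz=[
    [-0.038,-0.004,0],
    [-0.038,-0.004,0],
    [-0.038,-0.004,0],
    [-0.038,-0.004,0],
    [-0.038,-0.004,0],
  ],
  turn=[
    [0,0,3.6],
    [0,0,3.6],
    [0,0,3.6],
    [0,0,3.6],
    [0,0,3.6],
  ],
)

```text
t: 1.35
ee_pos: [0.554, 0.1349, 0.2139]
orientation: [[-0.231, 0.973, -0.011], [0.973, 0.231, -0.005], [-0.003, -0.012, -1.0]]
contact_force: [0.7, -0.1, -0.7]
width: 0.569
```

>>> drive_tool(
  xyz=[
    [-0.038,-0.004,0],
    [-0.038,-0.004,0],
    [-0.038,-0.004,0],
    [-0.038,-0.004,0],
    [-0.038,-0.004,0],
  ],
  turn=[
    [0,0,3.6],
    [0,0,3.6],
    [0,0,3.6],
    [0,0,3.6],
    [0,0,3.6],
  ],
)

```text
t: 1.77
ee_pos: [0.5531, -0.065, 0.2136]
orientation: [[0.097, 0.995, -0.012], [0.995, -0.097, -0.006], [-0.007, -0.011, -1.0]]
contact_force: [0.0, -1.3, -0.1]
width: 0.57
```

```bash
cat >> h.py <<'E'
from scipy.spatial.transform import Rotation as R
def togo(x,y,z,tx):
    """tool-frame shift (m) and turn (deg) to a pointing-down pose with tool x at angle tx deg"""
    s=ctrl.sense(); O=np.array(s['orientation']); a=np.radians(tx)
    X=np.array([np.cos(a),np.sin(a),0]); Zt=np.array([0,0,-1.]); T=np.stack([X,np.cross(Zt,X),Zt],1)
    d=O.T@(np.array([x,y,z])-s['ee_pos']); r=R.from_matrix(O.T@T).as_rotvec(degrees=True)
    print('t',round(s['t'],2),'pos',np.round(s['ee_pos'],4),'F',np.round(s['contact_force'],1),'| shift mm',np.round(d*1000,1),'turn',np.round(r,2))
E
python3 -c "
from h import *
togo(.4945,-.198,.15,69.5)"
```

```text
t 1.77 pos [ 0.5531 -0.065   0.2136] F [ 0.  -1.3 -0.1] | shift mm [-137.6  -44.7   65.1] turn [-0.58  0.51 14.94]
```

>>> drive_tool(
  xyz=[
    [-0.034,-0.007,0],
    [-0.034,-0.005,0],
    [-0.034,-0.004,0],
    [-0.032,-0.002,0],
    [0,0,0],
  ],
  turn=[
    [0,0,3.6],
    [0,0,3.6],
    [0,0,3.6],
    [0,0,3.6],
    [0,0,0],
  ],
)

```text
t: 2.18
ee_pos: [0.5029, -0.2084, 0.2146]
orientation: [[0.367, 0.93, -0.014], [0.93, -0.367, -0.01], [-0.014, -0.009, -1.0]]
contact_force: [-0.5, -0.3, 0.5]
width: 0.57
```

```bash
python3 -c "
from h import *
togo(.4945,-.198,.12,69.5)"
```

```text
t 2.18 pos [ 0.5029 -0.2084  0.2146] F [-0.5 -0.3  0.5] | shift mm [  7.9 -10.8  94.6] turn [-0.53  0.82 -1.06]
```

>>> drive_tool(
  xyz=[
    [0.004,-0.005,0.03],
    [0.004,-0.005,0.03],
    [0,0,0.03],
    [0,0,0],
  ],
  turn=[
    [-0.5,0.8,-1.0],
    [0,0,0],
    [0,0,0],
    [0,0,0],
  ],
)

```text
t: 2.52
ee_pos: [0.4955, -0.2013, 0.1234]
orientation: [[0.357, 0.934, 0.004], [0.934, -0.357, -0.001], [0.0, 0.005, -1.0]]
contact_force: [0.2, 1.0, -0.3]
width: 0.569
```

Run:
```python
from h import *
togo(.4945,-.198,.072,69.5)
s=snap('top','top1.png');s2=snap('scene','scene1.png')
cv2.imwrite('pics/d1.png',np.hstack([cv2.resize(s['img'][185:275,290:390,::-1],None,fx=4,fy=4),cv2.resize(s2['img'][165:255,145:245,::-1],None,fx=4,fy=4)]))
```

```text
t 2.52 pos [ 0.4955 -0.2013  0.1234] F [ 0.2  1.  -0.3] | shift mm [ 2.8 -2.4 51.4] turn [ 0.27 -0.02 -0.43]
```

View pics/d1.png

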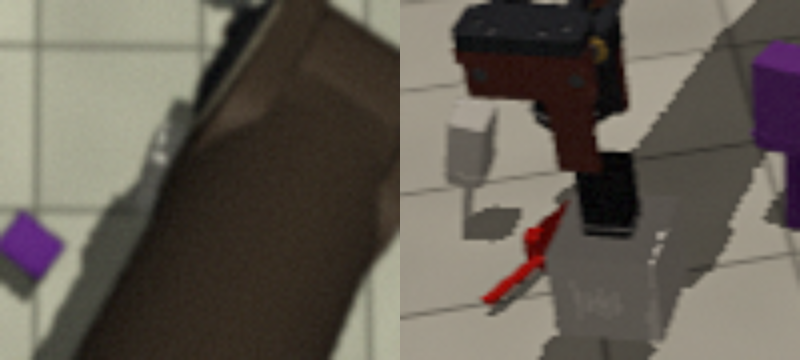

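View pics/scene1.png

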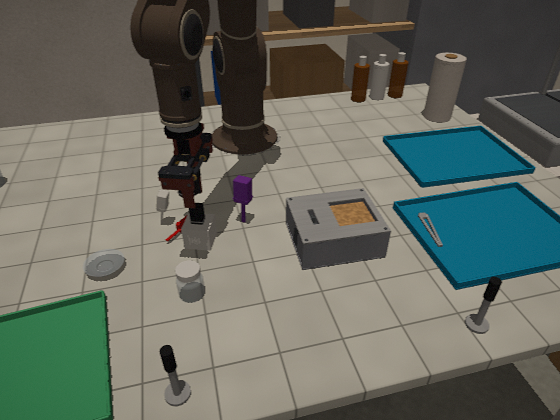

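The scene view shows the gripper over the black lever at (198,213). The red decoy has toppled and now lies against the rack at (177,230). I'll check where it lies before descending.

Run:
```python
from h import *
s=load('scene1');P=cloud(s)
im=s['img'].astype(int); m=(im[...,0]>1.8*im[...,1])&(im[...,0]>1.8*im[...,2])&(im[...,0]>70)
m[:190]=0
q=P[m]*1000; q=q[(q[:,1]<-150)]
v,u=np.nonzero(m)
print(len(q)); print(np.round(q[np.argsort(q[:,1])][::6]))
O=np.array(ctrl.sense()['orientation']); p=ctrl.sense()['ee_pos']
print('fingers',p+O[:,1]*.025,p+O[:,1]*.038,p-O[:,1]*.038)
cv2.imwrite('pics/d2.png',cv2.resize(s['img'][185:265,150:250,::-1],None,fx=7,fy=7,interpolation=2))
```

```text
97
[[ 468. -284.    1.]
 [ 488. -276.   13.]
 [ 477. -273.   12.]
 [ 481. -268.   14.]
 [ 474. -263.   14.]
 [ 467. -260.   13.]
 [ 465. -255.   14.]
 [ 445. -253.    7.]
 [ 450. -251.   23.]
 [ 455. -250.   14.]
 [ 446. -248.   23.]
 [ 449. -247.   15.]
 [ 456. -245.   14.]
 [ 452. -243.   24.]
 [ 452. -238.   26.]
 [ 441. -235.   26.]
 [ 418. -226.   22.]]
fingers [ 0.52135916 -0.21147444  0.12782374] [ 0.53349947 -0.21612169  0.12795016] [ 0.46252538 -0.18895311  0.1272111 ]
```

View pics/d2.png

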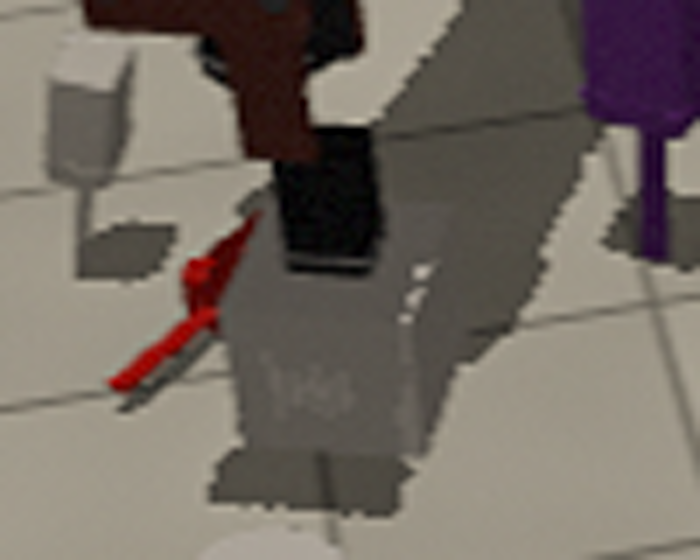

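The red lever lies flat and low (z < 27 mm), so it's no hazard. Descending.

>>> drive_tool(
  xyz=[
    [0.003,-0.002,0.02],
    [0,0,0.02],
    [0,0,0.01],
    [0,0,0],
  ],
  turn=[
    [0.2,0,-0.4],
    [0,0,0],
    [0,0,0],
    [0,0,0],
  ],
)

```text
t: 2.95
ee_pos: [0.5037, -0.2002, 0.0836]
orientation: [[0.349, 0.937, 0.017], [0.937, -0.349, -0.004], [0.002, 0.017, -1.0]]
contact_force: [-0.1, 0.6, 0.2]
width: 0.569
```

```bash
python3 -c "
from h import *
togo(.4945,-.198,.072,69.5)"
```

```text
t 2.95 pos [ 0.5037 -0.2002  0.0836] F [-0.1  0.6  0.2] | shift mm [-1.1 -9.6 11.4] turn [ 0.96 -0.14  0.08]
```

>>> drive_tool(
  xyz=[
    [-0.001,-0.01,0],
    [0,0,0],
    [0,0,0],
  ],
  turn=[
    [1.0,0,0],
    [0,0,0],
    [0,0,0],
  ],
)

```text
t: 3.2
ee_pos: [0.4951, -0.1982, 0.087]
orientation: [[0.349, 0.937, 0.002], [0.937, -0.349, 0.002], [0.003, 0.001, -1.0]]
contact_force: [0.4, 0.5, 0.5]
width: 0.568
```

```bash
python3 -c "
from h import *
togo(.4945,-.198,.072,69.5)"
```

```text
t 3.2 pos [ 0.4951 -0.1982  0.087 ] F [0.4 0.5 0.5] | shift mm [-0.1 -0.7 15. ] turn [ 0.08 -0.17  0.09]
```

>>> drive_tool(
  xyz=[
    [0,0,0.006],
    [0,0,0.006],
    [0,0,0.004],
    [0,0,0],
  ],
  turn=[
    [0,0,0],
    [0,0,0],
    [0,0,0],
    [0,0,0],
  ],
)

```text
t: 3.53
ee_pos: [0.4967, -0.1984, 0.0722]
orientation: [[0.349, 0.937, 0.007], [0.937, -0.349, 0.002], [0.004, 0.006, -1.0]]
contact_force: [-1.3, -0.4, 0.9]
width: 0.573
```

```bash
python3 -c "
from h import *
togo(.4945,-.198,.072,69.5)"
```

```text
t 3.53 pos [ 0.4967 -0.1984  0.0722] F [-1.3 -0.4  0.9] | shift mm [-0.4 -2.3  0.2] turn [ 0.33 -0.23  0.1 ]
```

Good. Now I'll close the fingers on the handle.

>>> drive_tool(
  xyz=[
    [0,-0.001,0],
    [0,0,0],
    [0,0,0],
    [0,0,0],
    [0,0,0],
  ],
  turn=[
    [0.3,0,0],
    [0,0,0],
    [0,0,0],
    [0,0,0],
    [0,0,0],
  ],
  hand=0.005,
)

```text
t: 3.95
ee_pos: [0.4953, -0.1982, 0.0715]
orientation: [[0.349, 0.937, -0.0], [0.937, -0.349, 0.004], [0.004, -0.001, -1.0]]
contact_force: [0.4, 0.0, -0.5]
width: 0.274
```

Run:
```python
from h import *
togo(.4945,-.198,.072,69.5); print(ctrl.sense()['width']*87.8)
s2=snap('scene','scene2.png')
cv2.imwrite('pics/d3.png',cv2.resize(s2['img'][165:255,145:245,::-1],None,fx=6,fy=6))
```

```text
t 3.95 pos [ 0.4953 -0.1982  0.0715] F [ 0.4  0.  -0.5] | shift mm [-0.1 -0.8 -0.5] turn [-0.08 -0.21  0.08]
24.027919430204133
```

View pics/d3.png

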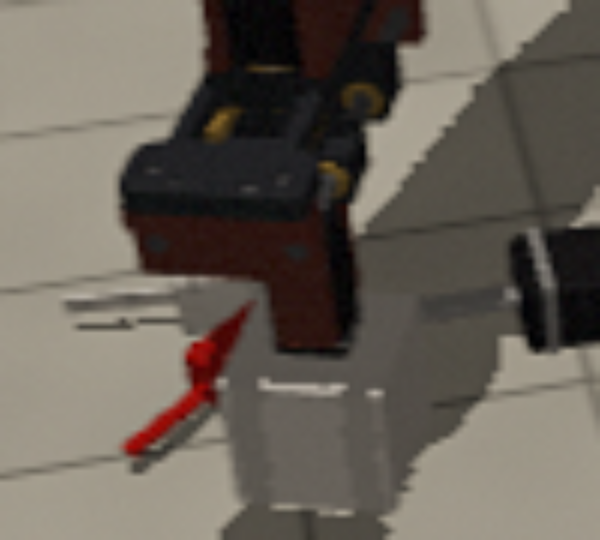

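Opening 24.0 mm: the grip is on the 24 mm faces. The image shows the white decoy lying at (155,215) and the big black one at (240,213), both toppled and clear of the rack. Lifting gently.

>>> drive_tool(
  xyz=[
    [0,0,-0.006],
    [0,0,-0.008],
    [0,0,-0.008],
    [0,0,-0.008],
    [0,0,-0.008],
  ],
  turn=[
    [0,0,0],
    [0,0,0],
    [0,0,0],
    [0,0,0],
    [0,0,0],
  ],
)

```text
t: 4.42
ee_pos: [0.4941, -0.1982, 0.1118]
orientation: [[0.349, 0.937, -0.003], [0.937, -0.349, 0.004], [0.003, -0.004, -1.0]]
contact_force: [0.5, 0.9, -1.7]
width: 0.272
```

```bash
python3 -c "
from h import *
togo(.4953,-.1982,.175,69.5)"
```

```text
t 4.42 pos [ 0.4941 -0.1982  0.1118] F [ 0.5  0.9 -1.7] | shift mm [  0.6   0.9 -63.2] turn [-0.24 -0.17  0.06]
```

>>> drive_tool(
  xyz=[
    [0,0,-0.012],
    [0,0,-0.015],
    [0,0,-0.015],
    [0,0,-0.015],
    [0,0,-0.006],
  ],
  turn=[
    [0,0,0],
    [0,0,0],
    [0,0,0],
    [0,0,0],
    [0,0,0],
  ],
)

```text
t: 4.83
ee_pos: [0.4944, -0.1988, 0.1821]
orientation: [[0.35, 0.937, -0.0], [0.937, -0.35, 0.004], [0.004, -0.002, -1.0]]
contact_force: [0.0, -0.6, -0.5]
width: 0.272
```

```bash
python3 -c "
from h import *
togo(.5555,.0596,.175,87.6)"
```

```text
t 4.83 pos [ 0.4944 -0.1988  0.1821] F [ 0.  -0.6 -0.5] | shift mm [263.4 -33.1   8.1] turn [ -0.05  -0.22 -18.08]
```

>>> drive_tool(
  xyz=[
    [0.032,-0.004,0],
    [0.033,-0.003,0],
    [0.033,-0.0015,0],
    [0.033,0,0],
    [0.033,0.001,0],
  ],
  turn=[
    [0,0,-2.25],
    [0,0,-2.25],
    [0,0,-2.25],
    [0,0,-2.25],
    [0,0,-2.25],
  ],
)

```text
t: 5.25
ee_pos: [0.5334, -0.0434, 0.1883]
orientation: [[0.17, 0.985, 0.009], [0.985, -0.17, -0.0], [0.001, 0.009, -1.0]]
contact_force: [0.3, 0.0, -2.1]
width: 0.273
```

>>> drive_tool(
  xyz=[
    [0.033,0.0025,0],
    [0.033,0.0035,0],
    [0.02,0.003,0],
    [0,0,0],
    [0,0,0],
  ],
  turn=[
    [0,0,-2.25],
    [0,0,-2.25],
    [0,0,-2.25],
    [0,0,0],
    [0,0,0],
  ],
)

```text
t: 5.67
ee_pos: [0.5549, 0.0534, 0.1895]
orientation: [[0.033, 0.999, 0.01], [0.999, -0.033, 0.003], [0.003, 0.01, -1.0]]
contact_force: [0.5, -0.4, -1.0]
width: 0.271
```

```bash
python3 -c "
from h import *
togo(.5555,.0596,.160,87.6)"
```

```text
t 5.67 pos [0.5549 0.0534 0.1895] F [ 0.5 -0.4 -1. ] | shift mm [ 6.1  0.1 29.5] turn [ 0.56 -0.18  0.52]
```

>>> drive_tool(
  xyz=[
    [0.006,0,0.008],
    [0,0,0.008],
    [0,0,0.008],
    [0,0,0.005],
    [0,0,0],
  ],
  turn=[
    [0.5,0,0.5],
    [0,0,0],
    [0,0,0],
    [0,0,0],
    [0,0,0],
  ],
)

```text
t: 6.08
ee_pos: [0.5543, 0.0541, 0.1572]
orientation: [[0.05, 0.999, -0.001], [0.999, -0.05, 0.001], [0.001, -0.001, -1.0]]
contact_force: [-0.5, -0.6, -0.5]
width: 0.272
```

Run:
```python
from h import *
togo(.5555,.0596,.155,87.6)
s=snap('top','top3.png');s2=snap('scene','scene3.png')
cv2.imwrite('pics/d4.png',np.hstack([cv2.resize(s['img'][160:240,190:290,::-1],None,fx=4,fy=4),cv2.resize(s2['img'][165:245,270:370,::-1],None,fx=4,fy=4)]))
P=cloud(s2); im=s2['img'].astype(int)
m=(P[...,2]>.088)&(P[...,2]<.14)&(np.hypot(P[...,0]-.555,P[...,1]-.06)<.04)
v,u=np.nonzero(m)
for z in range(88,140,4):
    k=m&(P[...,2]*1000>=z)&(P[...,2]*1000<z+4)
    if k.any(): v,u=np.nonzero(k); print(z,k.sum(),u.min(),u.max(),v.min(),v.max(),np.round(P[k].mean(0)*1000,1))
```

```text
t 6.08 pos [0.5543 0.0541 0.1572] F [-0.5 -0.6 -0.5] | shift mm [5.5 0.9 2.3] turn [-0.04 -0.05 -0.47]
96 2 308 310 207 207 [555.2  52.9  98.6]
100 4 308 310 206 207 [556.2  52.4 101.5]
104 4 308 310 204 205 [556.   52.3 105.6]
108 5 308 310 203 204 [557.   51.8 110.4]
112 4 308 310 201 202 [555.1  52.9 113.5]
116 6 308 311 199 201 [555.4  53.2 118.1]
120 5 308 311 198 200 [556.7  52.3 122.4]
124 6 308 311 197 198 [556.5  52.1 126.5]
128 5 308 311 196 197 [556.6  52.  130.2]
132 7 308 311 194 195 [555.9  52.8 134.1]
136 5 308 311 193 194 [555.8  51.5 138. ]
```

View pics/d4.png

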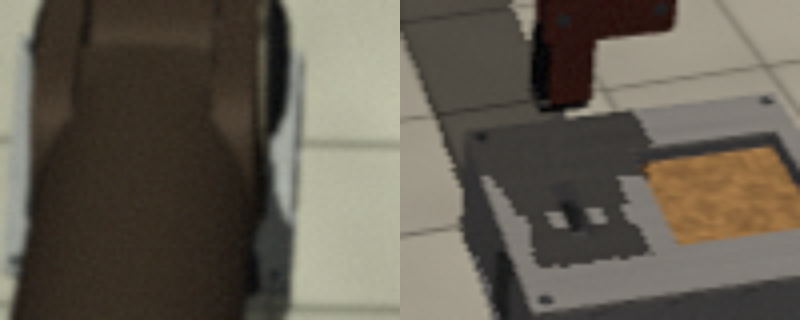

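The blade shows clearly in the scene view, hanging above the slot. It needs 5 mm towards +y.

>>> drive_tool(
  xyz=[
    [0.005,0,0],
    [0,0,0],
    [0,0,0],
  ],
  turn=[
    [0,0,-0.5],
    [0,0,0],
    [0,0,0],
  ],
)

```text
t: 6.43
ee_pos: [0.5556, 0.0589, 0.1589]
orientation: [[0.042, 0.999, 0.001], [0.999, -0.042, 0.001], [0.001, 0.001, -1.0]]
contact_force: [-0.6, 0.0, -1.4]
width: 0.271
```

```bash
python3 -c "
from h import *
togo(.5555,.0592,.1265,87.6)"
```

```text
t 6.43 pos [0.5556 0.0589 0.1589] F [-0.6  0.  -1.4] | shift mm [ 0.3 -0.1 32.4] turn [ 0.07 -0.08 -0.  ]
```

>>> drive_tool(
  xyz=[
    [0,0,0.004],
    [0,0,0.004],
    [0,0,0.004],
    [0,0,0.002],
    [0,0,0],
  ],
  turn=[
    [0,0,0],
    [0,0,0],
    [0,0,0],
    [0,0,0],
    [0,0,0],
  ],
)

```text
t: 6.85
ee_pos: [0.556, 0.0594, 0.1442]
orientation: [[0.041, 0.999, 0.003], [0.999, -0.041, 0.002], [0.002, 0.003, -1.0]]
contact_force: [-1.2, -0.7, -1.1]
width: 0.274
```

Run:
```python
from h import *
togo(.5555,.0592,.1265,87.6)
s2=snap('scene','scene4.png')
cv2.imwrite('pics/d5.png',cv2.resize(s2['img'][185:235,290:350,::-1],None,fx=10,fy=10,interpolation=2))
```

```text
t 6.85 pos [0.556  0.0594 0.1442] F [-1.2 -0.7 -1.1] | shift mm [-0.3 -0.6 17.7] turn [ 0.17 -0.12  0.04]
```

View pics/d5.png

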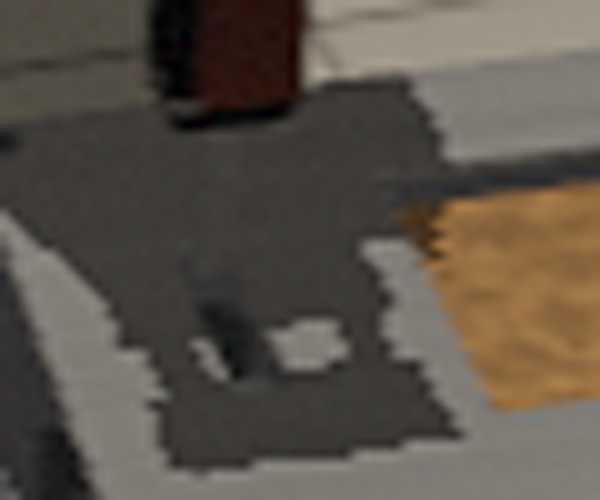

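>>> drive_tool(
  xyz=[
    [0,0,0.002],
    [0,0,0.002],
    [0,0,0.001],
    [0,0,0],
  ],
  turn=[
    [0,0,0],
    [0,0,0],
    [0,0,0],
    [0,0,0],
  ],
)

```text
t: 7.23
ee_pos: [0.5562, 0.0593, 0.1389]
orientation: [[0.041, 0.999, 0.003], [0.999, -0.041, 0.002], [0.002, 0.003, -1.0]]
contact_force: [-0.3, -0.6, -1.5]
width: 0.275
```

>>> drive_tool(
  xyz=[
    [0,0,0.002],
    [0,0,0.002],
    [0,0,0.001],
    [0,0,0],
  ],
  turn=[
    [0,0,0],
    [0,0,0],
    [0,0,0],
    [0,0,0],
  ],
)

```text
t: 7.57
ee_pos: [0.5563, 0.0593, 0.1335]
orientation: [[0.041, 0.999, 0.003], [0.999, -0.041, 0.002], [0.002, 0.003, -1.0]]
contact_force: [-0.1, -0.2, -1.7]
width: 0.274
```

In the slot: the tip is 8 mm below the deck and free. Continuing down.

>>> drive_tool(
  xyz=[
    [0,0,0.002],
    [0,0,0.002],
    [0,0,0.0015],
    [0,0,0],
  ],
  turn=[
    [0,0,0],
    [0,0,0],
    [0,0,0],
    [0,0,0],
  ],
)

```text
t: 7.9
ee_pos: [0.5563, 0.0594, 0.1274]
orientation: [[0.041, 0.999, 0.003], [0.999, -0.041, 0.002], [0.002, 0.003, -1.0]]
contact_force: [-0.8, -0.4, -1.1]
width: 0.27
```

```bash
python3 -c "
from h import *
togo(.5555,.0592,.1265,87.6)"
```

```text
t 7.9 pos [0.5563 0.0594 0.1274] F [-0.8 -0.4 -1.1] | shift mm [-0.2 -0.8  0.9] turn [ 0.19 -0.12  0.04]
```

>>> drive_tool(
  xyz=[
    [0,0.001,0.0005],
    [0,0.001,0],
    [0,0.001,0],
    [0,0.001,0],
  ],
  turn=[
    [0,0,0],
    [0,0,0],
    [0,0,0],
    [0,0,0],
  ],
)

```text
t: 8.23
ee_pos: [0.5598, 0.0592, 0.1266]
orientation: [[0.041, 0.999, 0.001], [0.999, -0.041, 0.002], [0.002, 0.001, -1.0]]
contact_force: [-3.6, 0.6, 1.3]
width: 0.271
```

>>> drive_tool(
  xyz=[
    [0,0.001,0],
    [0,0.001,0],
    [0,0.001,0],
    [0,0.001,0],
  ],
  turn=[
    [0,0,0],
    [0,0,0],
    [0,0,0],
    [0,0,0],
  ],
)

```text
t: 8.57
ee_pos: [0.5603, 0.0592, 0.1258]
orientation: [[0.041, 0.999, -0.007], [0.999, -0.041, 0.002], [0.002, -0.007, -1.0]]
contact_force: [-6.0, 0.0, 2.3]
width: 0.273
```

>>> drive_tool(
  xyz=[
    [0,0.0015,0],
    [0,0.0015,0],
    [0,0.0015,0],
    [0,0.0015,0],
  ],
  turn=[
    [-0.4,0,0],
    [-0.3,0,0],
    [-0.3,0,0],
    [-0.3,0,0],
  ],
)

```text
t: 8.9
ee_pos: [0.561, 0.0591, 0.1243]
orientation: [[0.041, 0.999, 0.004], [0.999, -0.041, 0.002], [0.002, 0.004, -1.0]]
contact_force: [-5.7, 0.6, 2.2]
width: 0.276
```

```bash
python3 -c "
from h import *
togo(.5845,.0582,.1265,87.6); print(ctrl.sense()['wrist_torque'])"
```

```text
t 8.9 pos [0.561  0.0591 0.1243] F [-5.7  0.6  2.2] | shift mm [ 0.  23.5 -2.1] turn [ 0.23 -0.1   0.06]
[0.02171301 1.9570113  0.10526732]
```

>>> drive_tool(
  xyz=[
    [0,0.002,-0.001],
    [0,0.002,-0.001],
    [0,0.002,-0.001],
  ],
  turn=[
    [-0.2,0,0],
    [-0.2,0,0],
    [-0.2,0,0],
  ],
)

```text
t: 9.15
ee_pos: [0.5619, 0.0591, 0.1247]
orientation: [[0.04, 0.999, 0.004], [0.999, -0.04, 0.001], [0.001, 0.004, -1.0]]
contact_force: [-5.7, 1.0, -3.8]
width: 0.271
```

>>> drive_tool(
  xyz=[
    [0,0.002,-0.001],
    [0,0.002,-0.0005],
    [0,0.002,-0.0005],
  ],
  turn=[
    [-0.2,0,0],
    [-0.2,0,0],
    [-0.2,0,0],
  ],
)

```text
t: 9.4
ee_pos: [0.5631, 0.0591, 0.1245]
orientation: [[0.04, 0.999, 0.004], [0.999, -0.04, -0.0], [0.0, 0.004, -1.0]]
contact_force: [-7.1, 0.1, 2.5]
width: 0.272
```

>>> drive_tool(
  xyz=[
    [0,0.003,-0.0008],
    [0,0.003,-0.0008],
    [0,0.003,-0.0008],
  ],
  turn=[
    [-0.3,0,0],
    [-0.3,0,0],
    [-0.3,0,0],
  ],
)

```text
t: 9.65
ee_pos: [0.5662, 0.059, 0.1249]
orientation: [[0.039, 0.999, 0.007], [0.999, -0.039, -0.001], [-0.001, 0.007, -1.0]]
contact_force: [-8.8, 0.5, 1.9]
width: 0.273
```

>>> drive_tool(
  xyz=[
    [0,0.003,-0.0008],
    [0,0.003,-0.0008],
    [0,0.003,-0.0008],
  ],
  turn=[
    [-0.3,0,0],
    [-0.3,0,0],
    [-0.3,0,0],
  ],
)

```text
t: 9.9
ee_pos: [0.5684, 0.059, 0.1249]
orientation: [[0.039, 0.999, 0.007], [0.999, -0.039, -0.001], [-0.001, 0.008, -1.0]]
contact_force: [-7.0, -0.1, 1.6]
width: 0.273
```

```bash
cat > look.py <<'E'
from h import *
import sys
def plat():
    s=ctrl.snapshot('scene'); P=cloud(s)
    a=P[np.hypot(P[...,0]-.5745,P[...,1]-.155)<.03]; b=P[(abs(P[...,0]-.573)<.06)&(P[...,1]>.0)&(P[...,1]<.21)&(abs(P[...,2]-.082)<.006)&((abs(P[...,0]-.5745)>.05)|(P[...,1]>.205))]
    print('platform z %.1f deck %.1f n %d'%(np.median(a[:,2])*1000,np.median(b[:,2])*1000,len(a)))
    return s
if __name__=='__main__':
    s=plat()
    if len(sys.argv)>1: cv2.imwrite('pics/'+sys.argv[1],cv2.resize(s['img'][165:265,270:400,::-1],None,fx=6,fy=6,interpolation=2))
    togo(.5825,.0582,.1265,87.6)
E
python3 look.py e1.png
```

```text
platform z 75.6 deck 82.1 n 313
t 9.95 pos [0.5686 0.0589 0.125 ] F [-6.3  0.8  1.7] | shift mm [-0.2 13.9 -1.4] turn [0.45 0.07 0.16]
```

View pics/e1.png

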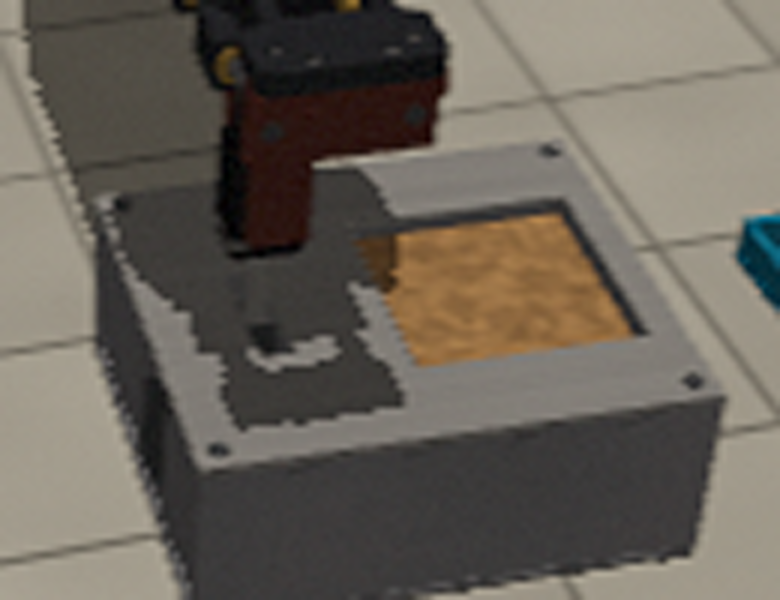

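The platform rose from about 72 to 75.6 mm, and the picture shows the cork higher in its well. Continuing the push.

>>> drive_tool(
  xyz=[
    [0,0.003,-0.001],
    [0,0.003,-0.001],
    [0,0.003,-0.001],
  ],
  turn=[
    [-0.2,0,0],
    [-0.2,0,0],
    [-0.2,0,0],
  ],
)

```text
t: 10.2
ee_pos: [0.5702, 0.0589, 0.125]
orientation: [[0.038, 0.999, 0.002], [0.999, -0.038, -0.002], [-0.002, 0.002, -1.0]]
contact_force: [-7.6, 0.1, -0.2]
width: 0.271
```

>>> drive_tool(
  xyz=[
    [0,0.003,-0.001],
    [0,0.003,-0.001],
    [0,0.003,-0.001],
  ],
  turn=[
    [-0.2,0,0],
    [-0.2,0,0],
    [-0.2,0,0],
  ],
)

```text
t: 10.45
ee_pos: [0.5718, 0.0589, 0.1249]
orientation: [[0.038, 0.999, -0.004], [0.999, -0.038, -0.003], [-0.003, -0.004, -1.0]]
contact_force: [-7.4, 0.1, 0.3]
width: 0.271
```

>>> drive_tool(
  xyz=[
    [0,0.003,-0.001],
    [0,0.003,-0.001],
    [0,0.003,-0.001],
  ],
  turn=[
    [-0.2,0,0],
    [-0.2,0,0],
    [-0.2,0,0],
  ],
)

```text
t: 10.7
ee_pos: [0.5735, 0.0589, 0.1247]
orientation: [[0.037, 0.999, -0.01], [0.999, -0.037, -0.004], [-0.004, -0.01, -1.0]]
contact_force: [-6.9, 0.4, 0.5]
width: 0.271
```

```bash
python3 look.py e2.png
```

```text
platform z 77.2 deck 82.0 n 320
t 10.75 pos [0.5737 0.0589 0.1247] F [-7.1  0.5 -1. ] | shift mm [-0.4  8.8 -1.9] turn [-0.55  0.23  0.27]
```

>>> drive_tool(
  xyz=[
    [0,0.0035,-0.001],
    [0,0.0035,-0.001],
    [0,0.0035,-0.001],
  ],
  turn=[
    [-0.6,0.1,0.1],
    [-0.5,0.1,0.1],
    [-0.4,0,0],
  ],
)

```text
t: 11.0
ee_pos: [0.5761, 0.0586, 0.124]
orientation: [[0.04, 0.999, -0.001], [0.999, -0.04, -0.002], [-0.002, -0.001, -1.0]]
contact_force: [-8.4, 0.5, -0.4]
width: 0.275
```

>>> drive_tool(
  xyz=[
    [0,0.0035,-0.001],
    [0,0.0035,-0.001],
    [0,0.0035,-0.001],
  ],
  turn=[
    [-0.4,0,0],
    [-0.4,0,0],
    [-0.4,0,0],
  ],
)

```text
t: 11.25
ee_pos: [0.5782, 0.0586, 0.1233]
orientation: [[0.04, 0.999, 0.001], [0.999, -0.04, -0.003], [-0.003, 0.002, -1.0]]
contact_force: [-8.2, 0.0, -0.2]
width: 0.273
```

```bash
python3 look.py e3.png
```

```text
platform z 79.2 deck 82.1 n 313
t 11.3 pos [0.5783 0.0586 0.1232] F [-8.3 -0.1 -0.7] | shift mm [-0.3  4.2 -3.3] turn [0.1  0.17 0.12]
```

>>> drive_tool(
  xyz=[
    [0,0.0035,-0.0015],
    [0,0.0035,-0.0015],
    [0,0.0035,-0.0015],
  ],
  turn=[
    [-0.4,0,0],
    [-0.4,0,0],
    [-0.4,0,0],
  ],
)

```text
t: 11.55
ee_pos: [0.5804, 0.0585, 0.124]
orientation: [[0.039, 0.999, 0.004], [0.999, -0.039, -0.004], [-0.004, 0.004, -1.0]]
contact_force: [-7.9, 1.0, -0.3]
width: 0.272
```

>>> drive_tool(
  xyz=[
    [0,0.0035,-0.0015],
    [0,0.0035,-0.0015],
    [0,0.0035,-0.0015],
  ],
  turn=[
    [-0.4,0,0],
    [-0.4,0,0],
    [-0.4,0,0],
  ],
)

```text
t: 11.8
ee_pos: [0.5836, 0.0584, 0.1252]
orientation: [[0.039, 0.999, 0.009], [0.999, -0.038, -0.006], [-0.005, 0.009, -1.0]]
contact_force: [-7.6, 0.0, -0.4]
width: 0.274
```

```bash
python3 look.py e4.png
```

```text
platform z 80.6 deck 82.1 n 318
t 11.85 pos [0.5841 0.0584 0.1255] F [-5.8  0.7  0.3] | shift mm [-0.3 -1.6 -1. ] turn [0.59 0.3  0.2 ]
```

View pics/e4.png

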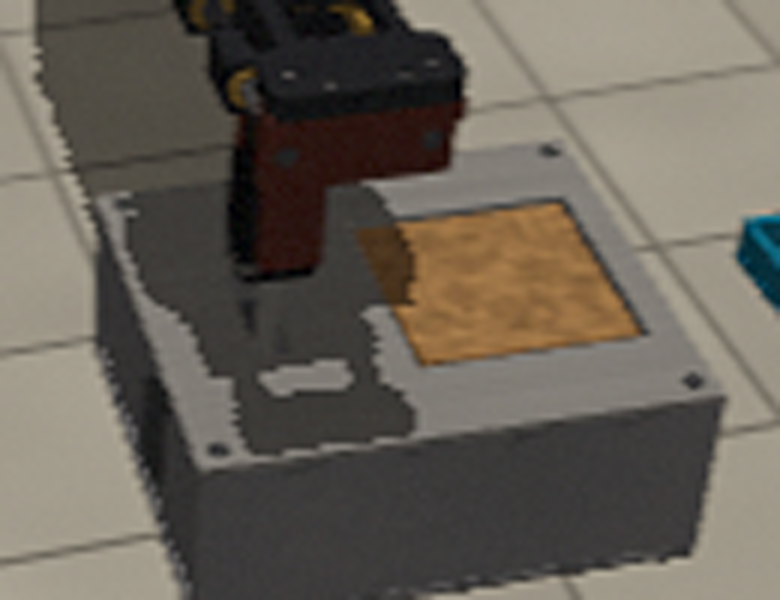

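>>> drive_tool(
  xyz=[
    [0,0.003,-0.0005],
    [0,0.003,-0.0005],
    [0,0.003,-0.0005],
  ],
  turn=[
    [-0.1,0.1,0],
    [-0.1,0.1,0],
    [-0.1,0,0],
  ],
)

```text
t: 12.1
ee_pos: [0.5873, 0.0581, 0.1248]
orientation: [[0.038, 0.999, 0.003], [0.999, -0.038, -0.003], [-0.003, 0.003, -1.0]]
contact_force: [-7.3, 0.9, 1.0]
width: 0.27
```

```bash
python3 look.py e5.png
```

```text
platform z 81.4 deck 82.0 n 314
t 12.15 pos [0.5878 0.0581 0.1249] F [-6.4  0.2  1.1] | shift mm [-0.1 -5.3 -1.6] turn [0.2  0.15 0.22]
```

>>> drive_tool(
  xyz=[
    [0,0.003,-0.0005],
    [0,0.003,-0.0005],
  ],
  turn=[
    [-0.2,0,0],
    [-0.2,0,0],
  ],
)

```text
t: 12.32
ee_pos: [0.5902, 0.058, 0.1246]
orientation: [[0.038, 0.999, 0.002], [0.999, -0.038, -0.003], [-0.003, 0.002, -1.0]]
contact_force: [-9.3, 0.8, 3.9]
width: 0.269
```

```bash
python3 look.py e6.png
```

```text
platform z 82.2 deck 82.0 n 315
t 12.37 pos [0.5902 0.058  0.1246] F [-8.4  0.2  3. ] | shift mm [-0.1 -7.7 -1.9] turn [0.12 0.17 0.24]
```

The platform now reads 82.2 against a deck of 82.0, and resistance is rising. One more gentle nudge to confirm the firm stop.

>>> drive_tool(
  xyz=[
    [0,0.003,-0.0005],
    [0,0.003,-0.0005],
    [0,0.003,-0.0005],
  ],
  turn=[
    [-0.2,0,0],
    [-0.2,0,0],
    [-0.2,0,0],
  ],
)

```text
t: 12.62
ee_pos: [0.591, 0.0579, 0.1243]
orientation: [[0.037, 0.999, -0.006], [0.999, -0.037, -0.003], [-0.003, -0.006, -1.0]]
contact_force: [-11.1, 0.5, 7.1]
width: 0.271
```

```bash
python3 look.py e7.png; python3 look.py e8.png
```

```text
platform z 82.1 deck 82.0 n 318
t 12.67 pos [0.591  0.0579 0.1243] F [-11.4   0.5   7.2] | shift mm [-0.  -8.6 -2.1] turn [-0.34  0.18  0.26]
platform z 82.1 deck 82.0 n 314
t 12.72 pos [0.591  0.0579 0.1243] F [-11.   -1.1   6.9] | shift mm [-0.1 -8.5 -2.1] turn [-0.33  0.17  0.26]
```

View pics/e8.png

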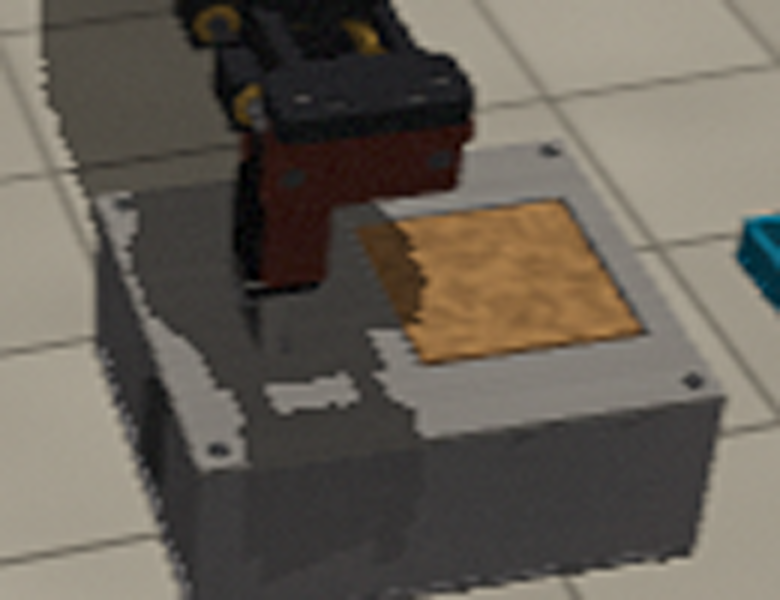

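The push reached about 13 N total with no further motion and the cork flush with the deck, so this is the firm stop. Backing off slightly and lifting out.

>>> drive_tool(
  xyz=[
    [0,-0.002,-0.001],
    [0,-0.001,-0.002],
    [0,0,-0.004],
    [0,0,-0.004],
    [0,0,-0.004],
  ],
  turn=[
    [-0.2,0.1,0.1],
    [0,0,0],
    [0,0,0],
    [0,0,0],
    [0,0,0],
  ],
)

```text
t: 13.13
ee_pos: [0.5905, 0.0579, 0.1405]
orientation: [[0.039, 0.999, 0.003], [0.999, -0.039, -0.002], [-0.002, 0.003, -1.0]]
contact_force: [-0.2, -0.1, -1.3]
width: 0.268
```

```bash
python3 look.py e9.png
```

```text
platform z 82.1 deck 82.1 n 316
t 13.18 pos [0.5911 0.0579 0.1415] F [ 0.5 -0.4 -0.4] | shift mm [ 0.  -8.6 14.9] turn [0.25 0.07 0.14]
```

>>> drive_tool(
  xyz=[
    [0,0,-0.008],
    [0,0,-0.01],
    [0,0,-0.012],
    [0,0,-0.012],
    [0,0,0],
  ],
  turn=[
    [0.1,0,0],
    [0,0,0],
    [0,0,0],
    [0,0,0],
    [0,0,0],
  ],
)

```text
t: 13.6
ee_pos: [0.5923, 0.0577, 0.1887]
orientation: [[0.04, 0.999, 0.005], [0.999, -0.04, -0.001], [-0.001, 0.005, -1.0]]
contact_force: [0.4, -1.1, -1.1]
width: 0.269
```

Run:
```python
from h import *
import look
s2=look.plat()
togo(.4953,-.1982,.175,69.5)
cv2.imwrite('pics/f1.png',cv2.resize(s2['img'][130:230,270:400,::-1],None,fx=6,fy=6,interpolation=2))
P=cloud(s2); p=ctrl.sense()['ee_pos']
for z in range(108,164,5):
    k=(P[...,2]*1000>=z)&(P[...,2]*1000<z+5)&(np.hypot(P[...,0]-p[0],P[...,1]-p[1])<.03)
    if k.any(): v,u=np.nonzero(k); print(z,k.sum(),u.min(),u.max(),v.min(),v.max(),np.round(P[k].mean(0)*1000,1))
```

```text
platform z 81.9 deck 82.1 n 318
t 13.65 pos [0.592  0.0577 0.1877] F [-0.6  0.7 -1.1] | shift mm [-259.6  -86.5   12.7] turn [ 0.27  0.03 18.22]
128 3 316 318 205 205 [592.6  58.1 130.4]
133 9 315 318 203 205 [594.5  55.6 135.9]
138 6 315 318 201 202 [593.6  56.4 141. ]
143 6 315 318 199 201 [594.2  55.2 145.6]
148 8 315 318 197 199 [593.6  55.5 149.9]
153 7 315 318 196 197 [593.9  55.6 154.9]
158 7 315 318 194 195 [594.3  55.2 160.2]
163 9 316 319 191 193 [593.8  57.  165.9]
```

View pics/f1.png

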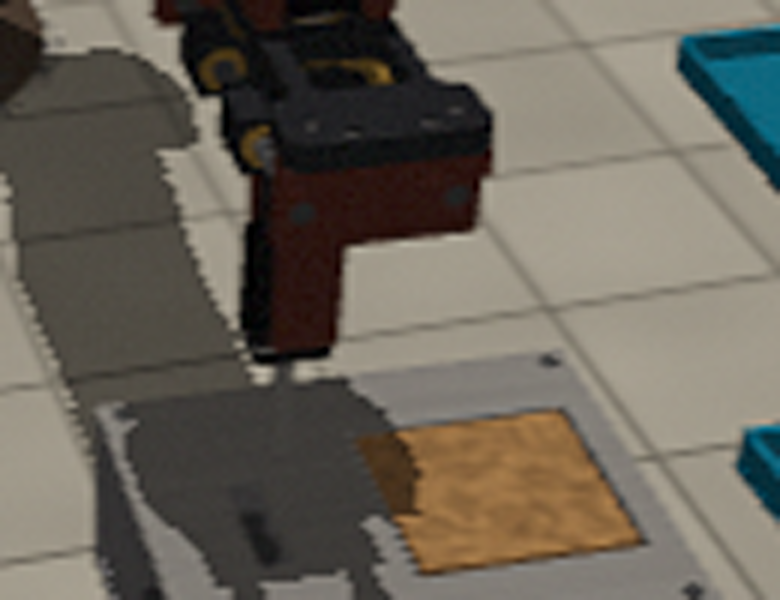

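The lever is vertical and has not slipped in the grip; the cork is flush. Returning to the rack.

>>> drive_tool(
  xyz=[
    [-0.028,-0.009,0],
    [-0.03,-0.009,0],
    [-0.031,-0.008,0],
    [-0.031,-0.006,0],
    [-0.031,-0.005,0],
  ],
  turn=[
    [0.2,0,2.1],
    [0,0,2.1],
    [0,0,2.1],
    [0,0,2.1],
    [0,0,2.1],
  ],
)

```text
t: 14.07
ee_pos: [0.5385, -0.0833, 0.1858]
orientation: [[0.212, 0.977, 0.002], [0.977, -0.212, 0.002], [0.003, 0.001, -1.0]]
contact_force: [0.8, -1.0, -1.2]
width: 0.269
```

>>> drive_tool(
  xyz=[
    [-0.031,-0.004,0],
    [-0.031,-0.003,0],
    [-0.025,-0.002,0],
    [-0.012,0,0],
    [0,0,0],
  ],
  turn=[
    [0,0,2.1],
    [0,0,2.1],
    [0,0,2.0],
    [0,0,0],
    [0,0,0],
  ],
)

```text
t: 14.48
ee_pos: [0.4977, -0.1881, 0.1845]
orientation: [[0.333, 0.943, -0.0], [0.943, -0.333, 0.0], [0.0, -0.0, -1.0]]
contact_force: [-0.7, 0.2, -1.4]
width: 0.271
```

```bash
python3 -c "
from h import *
togo(.4953,-.1982,.165,69.5)"
```

```text
t 14.48 pos [ 0.4977 -0.1881  0.1845] F [-0.7  0.2 -1.4] | shift mm [-10.3   1.1  19.5] turn [-0.   -0.    1.06]
```

>>> drive_tool(
  xyz=[
    [-0.01,0.001,0.006],
    [0,0,0.007],
    [0,0,0.007],
    [0,0,0.007],
    [0,0,0],
  ],
  turn=[
    [0,0,1.0],
    [0,0,0],
    [0,0,0],
    [0,0,0],
    [0,0,0],
  ],
)

```text
t: 14.9
ee_pos: [0.4961, -0.1952, 0.1535]
orientation: [[0.348, 0.938, -0.001], [0.938, -0.348, 0.002], [0.001, -0.001, -1.0]]
contact_force: [-0.3, -0.2, -0.2]
width: 0.276
```

Run:
```python
from h import *
togo(.4953,-.1982,.130,69.5)
s2=snap('scene','scene5.png')
cv2.imwrite('pics/f2.png',cv2.resize(s2['img'][170:260,145:265,::-1],None,fx=6,fy=6,interpolation=2))
P=cloud(s2); p=ctrl.sense()['ee_pos']
for z in range(88,148,6):
    k=(P[...,2]*1000>=z)&(P[...,2]*1000<z+6)&(np.hypot(P[...,0]-p[0],P[...,1]-p[1])<.03)
    if k.any(): v,u=np.nonzero(k); print(z,k.sum(),np.round(P[k].mean(0)*1000,1))
rk=(P[...,2]>.055)&(P[...,2]<.064)&(np.hypot(P[...,0]-.493,P[...,1]+.197)<.06); q=P[rk]*1000; print('rack',q.mean(0),cv2.minAreaRect(q[:,:2].astype(np.float32)))
```

```text
t 14.9 pos [ 0.4961 -0.1952  0.1535] F [-0.3 -0.2 -0.2] | shift mm [-3.1  0.4 23.5] turn [-0.08 -0.07  0.16]
94 9 [ 497.4 -196.2   97.1]
100 8 [ 497.2 -195.3  102.9]
106 7 [ 497.5 -196.6  109.1]
112 7 [ 497.1 -196.2  114.8]
118 11 [ 496.8 -195.9  120.8]
124 6 [ 497.5 -196.4  127.3]
130 7 [ 498.  -196.4  133.4]
136 1 [ 502.2 -206.2  142. ]
142 24 [ 506.3 -196.   145.6]
rack [ 498.03045046 -199.30794555   59.52526359] ((494.8224182128906, -198.8644256591797), (64.78964233398438, 68.72205352783203), 69.59064483642578)
```

View pics/f2.png

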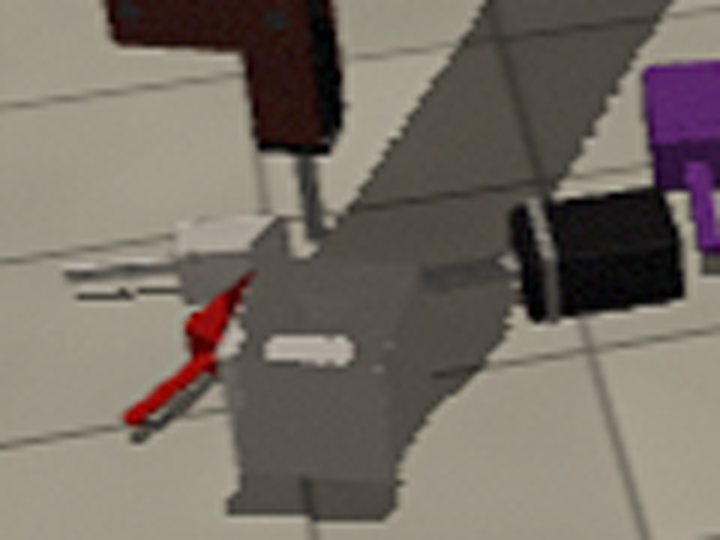

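The blade hangs straight above the rack at (310,200) in the crop. It needs 3 mm more along tool -x, then down.

>>> drive_tool(
  xyz=[
    [-0.003,0,0.004],
    [0,0,0.006],
    [0,0,0.006],
    [0,0,0.003],
    [0,0,0],
  ],
  turn=[
    [0,0,0],
    [0,0,0],
    [0,0,0],
    [0,0,0],
    [0,0,0],
  ],
)

```text
t: 15.37
ee_pos: [0.4962, -0.1964, 0.1328]
orientation: [[0.344, 0.939, -0.001], [0.939, -0.344, 0.002], [0.002, -0.001, -1.0]]
contact_force: [-0.6, 0.2, -2.0]
width: 0.275
```

```bash
python3 -c "
from h import *
togo(.4953,-.1982,.0717,69.5)"
```

```text
t 15.37 pos [ 0.4962 -0.1964  0.1328] F [-0.6  0.2 -2. ] | shift mm [-2.1 -0.1 61.1] turn [-0.07 -0.09  0.38]
```

>>> drive_tool(
  xyz=[
    [-0.002,0,0],
    [0,0,0.003],
    [0,0,0.004],
    [0,0,0.005],
    [0,0,0.004],
  ],
  turn=[
    [0,0,0.3],
    [0,0,0],
    [0,0,0],
    [0,0,0],
    [0,0,0],
  ],
)

```text
t: 15.78
ee_pos: [0.4961, -0.1988, 0.1164]
orientation: [[0.35, 0.937, 0.001], [0.937, -0.35, 0.001], [0.002, 0.001, -1.0]]
contact_force: [-0.3, 0.3, -0.0]
width: 0.272
```

```bash
python3 -c "
from h import *
togo(.4953,-.1982,.0717,69.5)"
```

```text
t 15.78 pos [ 0.4961 -0.1988  0.1164] F [-0.3  0.3 -0. ] | shift mm [ 0.2 -1.  44.7] turn [ 0.05 -0.11  0.03]
```

>>> drive_tool(
  xyz=[
    [0,-0.001,0.005],
    [0,-0.0005,0.006],
    [0,-0.0005,0.006],
    [0,-0.0005,0.006],
    [0,0,0.004],
  ],
  turn=[
    [0,0,0],
    [0,0,0],
    [0,0,0],
    [0,0,0],
    [0,0,0],
  ],
)

```text
t: 16.2
ee_pos: [0.4933, -0.1976, 0.0861]
orientation: [[0.35, 0.937, 0.001], [0.937, -0.35, 0.002], [0.002, 0.0, -1.0]]
contact_force: [-0.6, -0.6, -1.3]
width: 0.272
```

```bash
python3 -c "
from h import *
togo(.4953,-.1982,.0717,69.5)"
```

```text
t 16.2 pos [ 0.4933 -0.1976  0.0861] F [-0.6 -0.6 -1.3] | shift mm [ 0.1  2.  14.4] turn [ 0.02 -0.1   0.04]
```

>>> drive_tool(
  xyz=[
    [0,0.001,0.004],
    [0,0.0005,0.004],
    [0,0,0.003],
    [0,0,0.001],
    [0,0,0],
  ],
  turn=[
    [0,0,0],
    [0,0,0],
    [0,0,0],
    [0,0,0],
    [0,0,0],
  ],
)

```text
t: 16.62
ee_pos: [0.4944, -0.1981, 0.0715]
orientation: [[0.35, 0.937, -0.001], [0.937, -0.35, 0.002], [0.001, -0.001, -1.0]]
contact_force: [-1.1, -0.1, 2.0]
width: 0.272
```

```bash
python3 -c "
from h import *
togo(.4953,-.1982,.0717,69.5)"
```

```text
t 16.62 pos [ 0.4944 -0.1981  0.0715] F [-1.1 -0.1  2. ] | shift mm [ 0.2  0.9 -0.2] turn [-0.08 -0.08  0.04]
```

It is seated: same height as when gripped, with Fz positive from contact with the rack. Releasing with limited opening.

>>> drive_tool(
  xyz=[
    [0,0,0],
    [0,0,0],
    [0,0,0],
    [0,0,0],
  ],
  turn=[
    [0,0,0],
    [0,0,0],
    [0,0,0],
    [0,0,0],
  ],
  hand=0.055,
)

```text
t: 16.95
ee_pos: [0.4953, -0.1985, 0.0724]
orientation: [[0.35, 0.937, 0.001], [0.937, -0.35, 0.001], [0.002, 0.001, -1.0]]
contact_force: [0.3, -0.0, 0.2]
width: 0.533
```

>>> drive_tool(
  xyz=[
    [0,0,-0.005],
    [0,0,-0.008],
    [0,0,-0.01],
    [0,0,-0.01],
    [0,0,-0.012],
  ],
  turn=[
    [0,0,0],
    [0,0,0],
    [0,0,0],
    [0,0,0],
    [0,0,0],
  ],
)

```text
t: 17.37
ee_pos: [0.4942, -0.1985, 0.1203]
orientation: [[0.35, 0.937, -0.001], [0.937, -0.35, 0.002], [0.001, -0.002, -1.0]]
contact_force: [-0.5, -0.4, -1.0]
width: 0.627
```

>>> drive_tool(
  xyz=[
    [0,0,-0.02],
    [0,0,-0.03],
    [0,0,-0.03],
    [0,0,-0.02],
    [0,0,0],
  ],
  turn=[
    [0,0,0],
    [0,0,0],
    [0,0,0],
    [0,0,0],
    [0,0,0],
  ],
)

```text
t: 17.78
ee_pos: [0.4943, -0.1999, 0.232]
orientation: [[0.352, 0.936, 0.004], [0.936, -0.352, 0.0], [0.002, 0.003, -1.0]]
contact_force: [0.1, -1.0, -0.5]
width: 0.622
```

Run:
```python
from h import *
import look
s2=look.plat(); snap('scene','scene6.png')
P=cloud(s2)
near=np.hypot(P[...,0]-.495,P[...,1]+.198)<.03
q=P[near&(P[...,2]>.103)&(P[...,2]<.115)]*1000; print('lever top',len(q),q.mean(0),cv2.minAreaRect(q[:,:2].astype(np.float32)))
q=P[near&(P[...,2]>.066)&(P[...,2]<.103)]*1000; print('side',q.mean(0))
rk=(P[...,2]>.055)&(P[...,2]<.064)&(np.hypot(P[...,0]-.493,P[...,1]+.197)<.06); q=P[rk]*1000; print('rack',cv2.minAreaRect(q[:,:2].astype(np.float32)))
togo(.4953,-.1982,.0717,69.5)
```

```text
platform z 82.1 deck 81.9 n 315
lever top 96 [ 497.1577268  -198.55646802  106.94440146] ((495.72259521484375, -199.13548278808594), (28.656015396118164, 23.848529815673828), 69.21440887451172)
side [ 503.72747126 -199.09385182   84.6229871 ]
rack ((495.8848571777344, -199.3009490966797), (64.88220977783203, 68.79345703125), 69.02366638183594)
t 17.88 pos [ 0.4932 -0.1991  0.2287] F [-0.7 -0.6 -0.5] | shift mm [  1.3   1.7 157. ] turn [-0.01 -0.07 -0.08]
```

View pics/scene6.png

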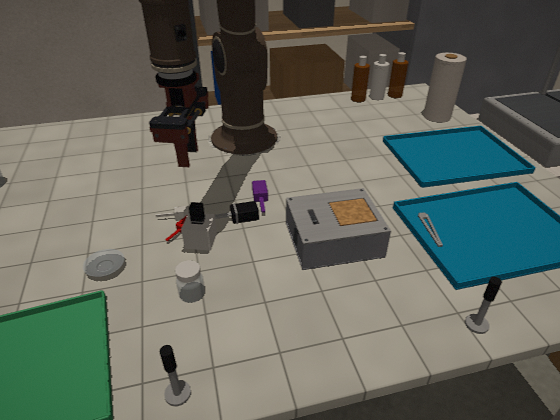

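The lever stands upright in the rack at (197,215), centred on it. The cork is flush at (353,211). The jar (189,278), dish (105,265) and forceps (430,229) are where they started, and the gripper is clear of everything.

>>> drive_tool(
  xyz=[
    [0,0,0],
    [0,0,0],
  ],
  turn=[
    [0,0,0],
    [0,0,0],
  ],
)

```text
t: 18.05
ee_pos: [0.4923, -0.1984, 0.2276]
orientation: [[0.351, 0.936, -0.001], [0.936, -0.351, 0.002], [0.001, -0.002, -1.0]]
contact_force: [-0.4, 0.5, 0.2]
width: 0.627
```

Run:
```python
from h import *
print(ctrl.job_done())
```

```text
the job is handed in; nothing more can be done
None
```

I raised the cork platform level with the deck and put the small black lever back in its rack, then handed the job in at about 18 s. It took one long push away from the robot on a single tooth, so the blade never had to re-engage. The job reports no verdict, so what follows is from my own checks.

- **Wheel and platform:** The wheel came up firm at the end of the push. The highest wrist force I read was about 13 N. The platform measured 82.1 mm against 81.9 mm for the deck, and it stayed level after I withdrew the blade.
- **Lever:** It stands upright, with its handle about 0.2 mm from the rack's centre. Its top is at 107 mm, against 108 mm expected when fully home. The gripper is open and touching nothing.
- **Jar, dish and forceps:** By eye, they are in the same places in the image as at the start; I did not measure them.
- **Decoy levers:** The red, white, purple and large black levers toppled during the run and lie on the table. I felt no clear contact with them, so I don't know why they fell. They are not among the items that had to stay put, and none fell off the table.

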